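Take the setting head off the inclined bayonet mount

ROBOT

A 6-joint arm with a two-finger parallel gripper is mounted at the origin on a cart in front of the work surface, level with it; the furniture and walls round the work are solid. World frame = base frame: x ahead of the robot, y to its left, z up, the work surface at z = 0. Lengths are in m, angles in rad, forces in N, time in s.
With the tool pointing down it reaches from about 0.375 to 0.975 m from the base axis. Payload 3.8 kg.
Tool frame: the origin (TCP) lies midway between the tips of the shut fingers; the grasp point (between the pads) lies 19 mm behind it; z points along the fingers, y is the line along which they close (so a half turn about z gives the same grasp; the last joint's range is limited). The gripper opens to 85 mm and grips with 20 to 120 N. Pads are 22 mm wide; open, the fingers measure 114 mm over their backs; the gripper's body (76 mm by 85 mm) begins 54 mm behind the grasp point. The pads swing forward as they close: fully open they stand 13 mm farther back than shut.
Start: joints at [1.258, 0.264, 1.604, -0, 1.274, -0.037], TCP at [0.184, 0.649, 0.231] pointing down, gripper open.
Joint ranges: [-2.63, 2.63], [-0.94, 2.18], [0.31, 2.57], [-1.31, 4.45], [0, 2.66], [-2.55, 2.55]. Speed limits (rad/s): [2.57, 2.57, 3.14, 3.14, 3.14, 3.14].

INTERFACE

Orientations are given as a rotation vector (axis times angle).
In Python, from workcell import bot gives the robot as it stands.
- The arm moves only by the tool step_arm, never from a script. Its argument "motion" is a list of rows, each a list of 5 numbers: the finger opening in cm, from 0 to 8.54, then the shift along the tool's x, y, z in cm, then the turn about the tool's z in degrees. In form: [[claw, dx, dy, dz, twist], ...]. A call has 1 to 20 rows; each row is the pose to reach, as a shift and turn from the pose commanded when the call began, along the tool's axes at that moment; what a row does not reach only later rows make up. A row lasts 1/10 s, in which the tool goes at most 50 mm and 8.59 degrees, less where a joint would pass 70% of its speed; a pose out of reach is approached as far as the arm can. A call with a gripper value outside its range is refused whole. The fingers move at their own pace and stop on an object; "force" is the grip in N (left out, the last holds). Time passes only in rows, so rows that repeat a pose let the fingers close. It gives the time, the measured TCP pose, the force, the opening and the grip force at its end, in the units of the state.
- bot.read_state(): the state, without advancing time (a new reading comes with each control period).
- bot.read_camera(name): name is "scene" or "top"; returns (picture, depth): 420x560x3 uint8, red, green, blue; 420x560 float32, m along the optical axis (not along the pixel's ray), 0 where there is no reading.
- bot.calibration(name): a dict with "mtx" (3x3 intrinsics, pixels), "origin" and "orientation" of the camera in the world. Camera axes: x right, y up, looking along -z (the intrinsics and any distortion apply to the point x, -y, -z); pixel columns grow to the right and rows downward; lengths in m; the calibration is good to about 2 mm. A picture is of the moment at which its call begins. calibration takes no time and is no camera call.
- bot.finish_job(): hands the job in; it is judged then, once.
The state is a dict: "time": time; "q": joint angles; "joint_vel": joint speeds; "joint_torque": joint torques, N m; "tool_pos": TCP position; "tcp_rot": TCP orientation; "wrist_force": force on the tool from outside, world axes, zero at the start; "torque": the same for the moment, N m; "width": opening from 0.0 (shut) to 1.0 (fully open); "grip_force": force on a finger pad.
Only numpy, scipy, OpenCV 4.12 (cv2) and the standard library are available. Lean on these libraries where they do the work, as an engineer would, in place of code of your own. Each camera call takes 0.05 s, during which the arm holds its last target. There are 200 camera calls.

TASK

Take the setting head off the inclined quick-release mount: press the mount's release button fully down (it stays down), turn the head a quarter turn anticlockwise as seen from above it, and lift it off. Then set it gently on its foot in the sloping wooden tray, let go, and leave the graver and the loupe where they lie.

Things in the scene. Friction and masses are not known exactly. Their poses are not given: they have to be found in the camera images.
- mount: The quick-release mount, fixed: a dark steel foot plate 100 x 90 x 12 mm, a grey column and a round grey pedestal (72 mm across) that leans 30 degrees from vertical over the mount's front. Origin: on the bench under the centre of the bayonet socket; -x is the mount's front, which faces the robot but turned 6 to 46 degrees towards the robot's left (+y); z up.
- socket: The bayonet socket at the top of the mount's pedestal. Origin: centre of its floor, 160 mm above the bench. Its z axis is the mount's axis, pointing out of the socket and leaning 30 degrees from vertical to the mount's front: the tool must lean with it. The rim (66 mm across) and its two lips end 12 mm above the floor along z.
- catch (a joint): Travel of the release button, m, along the socket's -z: 0 = up (locked), 0.008 = fully down. Held by friction of about 4 N with no spring: it stays where it is pushed. Its locking pin stands in the way of a lug of the head; it is clear once the button is down by 0.006 or more.
- catch_top (a point): Centre of the top of the release button, a round steel button 18 mm across on a boss at the side of the socket: in the socket's frame at (0, 52, 11) mm when up, 8 mm lower along z when fully down. Its axes are those of the socket.
- head: The setting head, loose, 0.15 to 0.3 kg: a round steel collar 38 mm across, 22 mm high, with two lugs at its foot (6 mm thick, 51 mm over both), carrying an upright wooden block. Origin: centre of the underside; z up through the block. While it is locked its axes agree with the socket's within a few degrees and the lips hold its lugs down.
- head_block (a point): Grip point of the head: centre of its hardwood block, 16 mm thick (head's x) by 34 mm wide (y), 22 to 63 mm above the foot; this point is at 51 mm. Grip across the 16 mm. Turned anticlockwise (positive about z), the head clears the lips from 55 degrees on; a stop ends the turn at about 92. It then lifts out along the socket's z with 1.5 mm play; 12 mm frees it.
- tray: The sloping wooden tray, fixed on a steel post: 96 mm (its x) x 90 mm (its y), walls 6 mm. Origin: centre of its underside, 145 mm above the bench; z points squarely out of the tray and leans 25 degrees from vertical to its -x side. Its inner floor lies 6 mm above the origin, its rim 15 mm. The head is to stand square on this floor, and may slide down to the rim.
- graver: A loose graver with a brown wooden mushroom handle, 124 mm long (its y), 30 mm wide, 24 mm high, lying on the bench in front. Origin: under its centre. Leave it alone. (Also not part of the job: the bench lamp's long black head hangs fixed at the robot's front left, within x 0.08 to 0.27, y 0.15 to 0.52, z 0.42 to 0.54 m of the world; keep the arm clear of it.)
- eyeglass: A loose black loupe, 32 mm across, 22 mm high, standing on the bench among the stands. Origin: centre of its underside. Leave it alone.
Things that resemble listed ones, but are neither listed nor needed, are in the scene too. Several things look just like the part that bears tray: the one meant starts farthest to the robot's right.

How it is judged:
On the way, in this order (a step that is already met when the one before it is completed fails the run):
1. the release button is pressed down while the head is still locked in the socket (value of joint catch above 0.006 m and angle between the x axis of head and the x axis of socket, either way round below 0.3 rad and z of head in the frame of socket below 0.005 m), for 0.1 s.
2. the head is turned clear of the lips while still seated in the socket (angle between the x axis of head and the x axis of socket, either way round above 0.9 rad and distance between head and socket below 0.008 m), for 0.1 s.
3. the head is lifted off the mount (distance between head and socket above 0.03 m), for 0.1 s.
At the end, for the whole second after the job is handed in: The head stands on its foot in the tray, foot down and square on the tray's floor (within 7 degrees), its foot inside the tray's rim, released and at rest; the release button is still down (at least 6 mm) (angle between the z axis of head and the z axis of tray, either way round below 0.12 rad and angle between head's own z axis and vertical below 0.7 rad and contact force between head and tray above 0.3 N and value of joint catch above 0.006 m and linear speed of head below 0.02 m/s and z of head in the frame of tray between 0.003 and 0.011 m and x of head in the frame of tray between -0.036 and 0.036 m and y of head in the frame of tray between -0.033 and 0.033 m); the robot touches nothing.
It fails at once if the head is dropped into the tray (faster than 0.5 m/s just over it) (linear speed of head above 0.5 m/s and distance between head and tray below 0.06 m).
It fails at once if the graver is moved by more than 30 mm (distance of graver from where it was at the start of the episode above 0.03 m).
It fails at once if the loupe is moved by more than 30 mm (distance of eyeglass from where it was at the start of the episode above 0.03 m).
It also fails if it takes over 54 s, if anything falls off the work surface, if the arm or the gripper's body presses on something with over 40 N, if the wrist force passes 120 N, or if a joint passes its speed limit or range.

## Working session

There is one attempt and no reset: what is moved stays moved. The work goes in short steps, Python scripts to look and compute and a tool call to move; the robot and the scene stay as the last step left them, time stands still between calls to the robot, and variables do not carry over. Pictures are saved under pics/ and viewed, at most 10 in all, crops included, and the job is handed in when it is done.

Besides the shell and the picture viewer there is one more tool, called by a JSON object that holds its "api" and its "payload". step_arm: Moves the arm, as the interface text tells. Its arguments: {"type":"object","properties":{"motion":{"type":"array","items":{"type":"array","items":{"type":"number"}}},"force":{"type":"number"}},"required":["motion"]}

```bash
mkdir -p pics; ls; python3 - <<'E'
from workcell import bot
import cv2,numpy as np
for n in("scene","top"):
    p,d=bot.read_camera(n); cv2.imwrite(f"pics/{n}0.png",p[:,:,::-1]); np.savez(f"{n}0.npz",p=p,d=d)
    print(n,bot.calibration(n))
print(bot.read_state())
E
```

```text
pics
scene {'mtx': array([[475.80899264,   0.        , 278.51052178],
       [  0.        , 475.80899264, 214.59842008],
       [  0.        ,   0.        ,   1.        ]]), 'origin': array([ 0.867004  , -0.57540127,  0.58664345]), 'orientation': array([1.14560588, 0.1851296 , 0.32947449])}
top {'mtx': array([[415.61697612,   0.        , 277.97282378],
       [  0.        , 415.61697612, 205.06184851],
       [  0.        ,   0.        ,   1.        ]]), 'origin': array([0.31828304, 0.33048826, 1.2047779 ]), 'orientation': array([ 0.12743255, -0.14339745, -1.5718963 ])}
{'time': 0.1, 'q': array([ 1.25807129e+00,  2.64710219e-01,  1.60531708e+00, -1.15994720e-05,
        1.27371290e+00, -3.69186020e-02]), 'joint_vel': array([-3.65728598e-04, -1.10337571e-03, -1.54262744e-03,  1.27770269e-03,
       -4.07703315e-04, -5.52138221e-05]), 'joint_torque': array([-2.54942597e-05, -5.16705894e+01, -3.68590450e+01, -1.29437090e-04,
        6.27622809e-03,  3.77971190e-06]), 'tool_pos': array([0.18361847, 0.6488125 , 0.23002169]), 'tcp_rot': array([-0.43180849, -3.11140749,  0.00332459]), 'wrist_force': array([-0.35426478,  0.13224394,  0.0213365 ]), 'torque': array([0.0099028 , 0.01798461, 0.01633621]), 'grip_force': 0.0, 'width': 1.0001104053400858}
```

View pics/scene0.png

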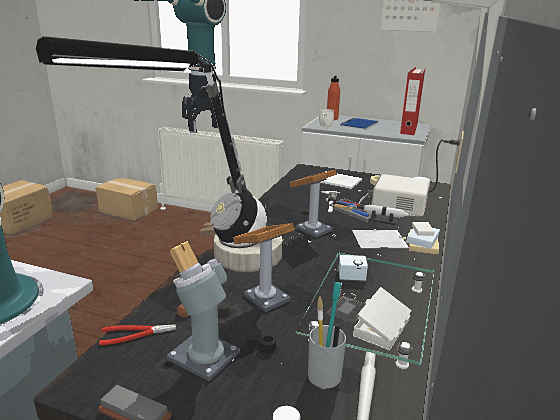

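View pics/top0.png

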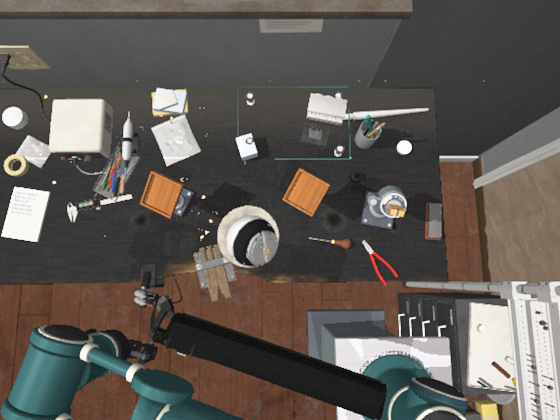

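Scene view: the leaning mount with the head is at about (200,290), the target tray at (265,235), a decoy tray at (313,180) and the loupe at (268,343). Top view: the mount is at (390,207), the target tray at (306,192), the decoy at (163,195) and the loupe near (357,178). The lamp head lies between the arm and the work.

```bash
cat >lib.py <<'E'
import numpy as np,cv2
from workcell import bot
from scipy.spatial.transform import Rotation as R
def cloud(n,d):
    c=bot.calibration(n);m=c["mtx"];v,u=np.mgrid[:d.shape[0],:d.shape[1]]
    P=np.stack([(u-m[0,2])/m[0,0]*d,-(v-m[1,2])/m[1,1]*d,-d],-1)
    W=P@R.from_rotvec(c["orientation"]).as_matrix().T+c["origin"]; W[d==0]=np.nan; return W
def proj(n,X):
    c=bot.calibration(n);m=c["mtx"];p=R.from_rotvec(c["orientation"]).inv().apply(np.atleast_2d(X)-c["origin"])
    return np.c_[m[0,2]-m[0,0]*p[:,0]/p[:,2],m[1,2]+m[1,1]*p[:,1]/p[:,2]]
def snap(n):
    p,d=bot.read_camera(n); return p,cloud(n,d)
def plane(X):
    for _ in range(6):
        c=np.median(X,0) if _==0 else X.mean(0); n=np.linalg.svd(X-c,full_matrices=False)[2][2]
        r=abs((X-c)@n); X=X[r<max(2*np.median(r),.0015)]
    return c,n*np.sign(n[2]),len(X)
E
python3 - <<'E'
from lib import *
for n in("scene","top"):
    z=np.load(n+"0.npz"); W=cloud(n,z["d"]); p=z["p"]; hsv=cv2.cvtColor(p,cv2.COLOR_RGB2HSV)
    for nm,(u0,v0,u1,v1) in ({"tray":(228,220,300,250),"block":(165,235,205,275),"loupe":(255,333,280,355)} if n=="scene" else {"tray":(278,162,335,222),"block":(380,200,410,222),"loupe":(345,168,368,188)}).items():
        h=hsv[v0:v1,u0:u1].astype(int);w=W[v0:v1,u0:u1]
        m=(h[...,1]>90)&(h[...,2]>80)&(h[...,0]<25)&(w[...,2]>.1) if nm!="loupe" else (h[...,2]<70)&(w[...,2]>.01)&(w[...,2]<.05)
        X=w[m]; X=X[~np.isnan(X).any(1)]
        print(n,nm,len(X),X.min(0).round(3),X.max(0).round(3),np.median(X,0).round(3))
        if nm=="tray": print([a if np.isscalar(a) else a.round(3) for a in plane(X)])
    # crop pic
    (u0,v0,u1,v1)=(150,220,310,380) if n=="scene" else (270,150,430,270)
    cv2.imwrite(f"pics/{n}crop.png",cv2.resize(p[v0:v1,u0:u1,::-1],None,fx=3.7 if n=="scene" else 5,fy=3.7 if n=="scene" else 5,interpolation=2))
E
```

```text
scene tray 631 [0.475 0.187 0.126] [0.598 0.31  0.179] [0.548 0.226 0.165]
[array([0.539, 0.24 , 0.159]), array([-0.364,  0.198,  0.91 ]), 407]
scene block 506 [0.462 0.01  0.177] [0.5   0.047 0.218] [0.484 0.023 0.199]
scene loupe 176 [0.598 0.071 0.01 ] [0.627 0.105 0.024] [0.614 0.081 0.018]
top tray 1295 [0.475 0.188 0.128] [0.597 0.309 0.181] [0.536 0.249 0.151]
[array([0.536, 0.247, 0.15 ]), array([-0.364,  0.207,  0.908]), 534]
top block 154 [0.461 0.005 0.169] [0.498 0.05  0.22 ] [0.477 0.033 0.211]
top loupe 54 [0.595 0.076 0.01 ] [0.623 0.104 0.026] [0.607 0.091 0.019]
```

View pics/scenecrop.png

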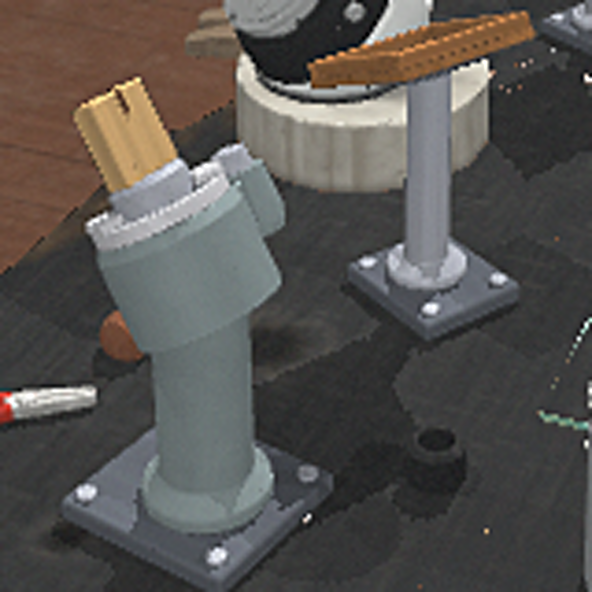

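View pics/topcrop.png

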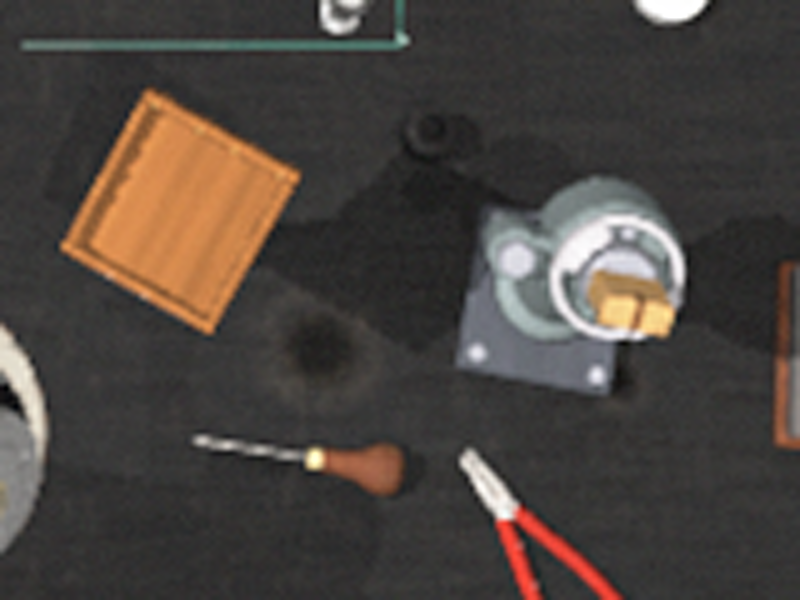

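{"api": "step_arm", "payload": {"motion": [[8.5, 0, 0, -5, 0], [8.5, 0, 0, -10, 0], [8.5, 0, 0, -15, 0], [8.5, 0, 0, -20, 0], [8.5, 0, 0, -25, 0], [8.5, 0, 0, -30, 0], [8.5, 0, 0, -35, 0], [8.5, 0, 0, -40, 0]]}}

```text
time: 0.9
tool_pos: [0.1836, 0.6489, 0.633]
tcp_rot: [-0.432, -3.112, 0.0]
wrist_force: [0.4, 1.9, 0.4]
width: 0.996
grip_force: 0.0
```

Tray: its normal leans 25° from vertical, with the downslope azimuth toward the robot and about 29° to its left. Mount: yaw is about −10°, with the button on its left. Next I check clearance over the lamp from the arm's own profile.

```bash
python3 - <<'E'
from lib import *
print(bot.read_state()["q"].round(3))
st=bot.read_state();az=np.arctan2(st["tool_pos"][1],st["tool_pos"][0])
for n in("scene","top"):
    p,W=snap(n); cv2.imwrite(f"pics/{n}1.png",p[:,:,::-1])
    X=W.reshape(-1,3); X=X[~np.isnan(X).any(1)]
    a=np.arctan2(X[:,1],X[:,0]);r=np.hypot(X[:,0],X[:,1])
    lam=(X[:,0]>.06)&(X[:,0]<.29)&(X[:,1]>.13)&(X[:,1]<.54)&(X[:,2]>.40)&(X[:,2]<.56)
    L=X[lam]; print(n,"lamp zone n",len(L), L.max(0).round(2) if len(L) else "",L.min(0).round(2) if len(L) else "")
    s=-np.sin(az)*X[:,0]+np.cos(az)*X[:,1]; t=np.cos(az)*X[:,0]+np.sin(az)*X[:,1]
    m=(abs(s)<.12)&(X[:,2]>.3)&~lam
    for k in np.arange(-.2,.8,.05):
        q=m&(t>k)&(t<=k+.05)
        if q.sum()>5: print("  r%.2f n%d z %.2f..%.2f"%(k,q.sum(),*np.percentile(X[q,2],[1,99])))
E
```

```text
[ 1.258  0.324  0.8   -0.     2.018 -0.037]
scene lamp zone n 4036 [0.28 0.54 0.52] [0.09 0.15 0.4 ]
  r0.55 n153 z 0.36..0.47
  r0.60 n238 z 0.30..0.42
top lamp zone n 9199 [0.28 0.54 0.52] [0.1  0.15 0.43]
  r-0.05 n333 z 0.30..0.33
  r-0.00 n652 z 0.30..0.33
  r0.05 n89 z 0.30..0.32
  r0.55 n141 z 0.38..0.71
  r0.60 n1274 z 0.31..0.75
  r0.65 n10 z 0.34..0.73
```

View pics/top1.png

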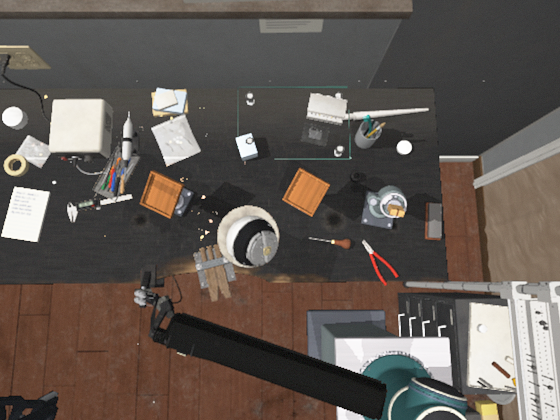

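Clearance is good if I first retract to r≈0.5 m and then swing over the lamp.

{"api": "step_arm", "payload": {"motion": [[8.5, -0.5, -4.5, -2, 0], [8.5, -1, -9, -2, 0], [8.5, -1.4, -13.5, -2, 0], [8.5, -1.8, -17.5, -2, 0], [8.5, -6.3, -18.9, -2, 0], [8.5, -10.8, -20.3, -2, 0], [8.5, -15.3, -21.5, -2, 0], [8.5, -19.8, -22.8, -2, 0], [8.5, -24.1, -24.2, -2, 0], [8.5, -27.3, -27.6, -2, 0], [8.5, -30.5, -31, -2, 0], [8.5, -33.7, -34.4, -2, 0], [8.5, -36.9, -37.8, -2, 0], [8.5, -40.1, -41.2, -2, 0], [8.5, -43.4, -44.8, -2, 0], [8.5, -43.4, -44.8, -2, 0]]}}

```text
time: 2.6
tool_pos: [0.4817, 0.0954, 0.649]
tcp_rot: [-0.444, -3.107, 0.005]
wrist_force: [0.0, 1.7, -0.9]
width: 0.995
grip_force: 0.0
```

{"api": "step_arm", "payload": {"motion": [[8.5, 0, 0, -5, 0], [8.5, 0, 0, -10, 0], [8.5, 0, 0, -15, 0], [8.5, 0, 0, -20, 0], [8.5, 0, 0, -25, 0], [8.5, 0, 0, -30, 0], [8.5, 0, 0, -30, 0]]}}

```text
time: 3.3
tool_pos: [0.4474, 0.0941, 0.87]
tcp_rot: [0.428, 3.091, 0.012]
wrist_force: [-1.1, -0.4, 0.5]
width: 0.999
grip_force: 0.0
```

```bash
python3 -c "
from lib import *
s=bot.read_state();print(s['q'].round(3),s['tcp_rot'],R.from_rotvec(s['tcp_rot']).as_matrix().round(3))"
```

```text
[ 1.520e-01  2.700e-01  3.120e-01  2.000e-03  2.538e+00 -1.142e+00] [0.4278283  3.09140163 0.01160735] [[-0.962  0.271  0.022]
 [ 0.272  0.962  0.005]
 [-0.019  0.01  -1.   ]]
```

{"api": "step_arm", "payload": {"motion": [[8.5, 0, 0, -5, 0], [8.5, 0, 0, -10, 0], [8.5, 0, 0, -15, 0]]}}

```text
time: 3.6
tool_pos: [0.4087, 0.0857, 0.8909]
tcp_rot: [0.426, 3.071, 0.022]
wrist_force: [-0.3, -0.3, -0.4]
width: 0.993
grip_force: 0.0
```

```bash
python3 -c "
from lib import *
s=bot.read_state();print(s['q'].round(3),s['tcp_rot'],R.from_rotvec(s['tcp_rot']).as_matrix().round(3))"
```

```text
[ 0.145  0.222  0.311  0.004  2.565 -1.146] [0.42604734 3.07072541 0.02247106] [[-0.961  0.272  0.043]
 [ 0.272  0.962  0.009]
 [-0.039  0.02  -0.999]]
```

Repeatedly pushing against the reach limit tilts the tool outward, and the tilt accumulates from call to call. That is the lean I need. I check for obstacles ahead before exploiting it.

```bash
python3 - <<'E'
from lib import *
for n in("scene","top"):
    z=np.load(n+"0.npz"); W=cloud(n,z["d"]); X=W.reshape(-1,3)
    m=(X[:,0]>.6)&(abs(X[:,1]+.1)<.5)&(X[:,2]>.25)
    for lo in np.arange(.25,1.2,.1):
        q=m&(X[:,2]>lo)&(X[:,2]<lo+.1)
        if q.sum()>5: print(n,lo.round(2),q.sum(),np.nanmin(X[q],0).round(2),np.nanmax(X[q],0).round(2))
E
```

```text
scene 0.25 3268 [ 0.9  -0.32  0.25] [0.91 0.4  0.35]
scene 0.35 8826 [ 0.9  -0.42  0.35] [0.91 0.4  0.45]
scene 0.45 22538 [ 0.89 -0.47  0.45] [0.91 0.4  0.55]
scene 0.55 5570 [ 0.81 -0.37  0.55] [0.91 0.24 0.6 ]
top 0.25 7076 [ 0.9  -0.39  0.25] [0.91 0.4  0.35]
top 0.35 2302 [ 0.9  -0.32  0.35] [0.91 0.03 0.41]
top 0.55 3649 [0.72 0.12 0.61] [0.74 0.4  0.64]
```

{"api": "step_arm", "payload": {"motion": [[8.5, -1.4, -4.8, 0, 8], [8.5, -2.8, -9.6, 0, 16], [8.5, -4.4, -15.4, 0, 24], [8.5, -4.4, -15.4, 2, 32], [8.5, -4.4, -15.4, 4, 40], [8.5, -4.4, -15.4, 5, 48], [8.5, -4.4, -15.4, 5, 56], [8.5, -4.4, -15.4, 5, 64], [8.5, -4.4, -15.4, 5, 72], [8.5, -4.4, -15.4, 5, 80], [8.5, -4.4, -15.4, 5, 84]]}}

```text
time: 4.7
tool_pos: [0.4133, -0.0735, 0.8384]
tcp_rot: [2.392, 2.005, 0.056]
wrist_force: [-0.0, -0.6, 0.6]
width: 0.998
grip_force: 0.0
```

```bash
cat >>lib.py <<'E'
def show():
    s=bot.read_state();M=R.from_rotvec(s['tcp_rot']).as_matrix();z=M[:,2]
    print('t',round(s['time'],2),'p',s['tool_pos'].round(4),'q',s['q'].round(3),'\n',M.round(3),'tilt',np.degrees(np.arccos(-z[2])).round(1),'az',np.degrees(np.arctan2(z[1],z[0])).round(1),'F',s['wrist_force'].round(1)); return s,M
E
python3 -c "
from lib import *
show()"
```

```text
t 4.7 p [ 0.4133 -0.0735  0.8384] q [-0.249  0.057  0.668  0.025  2.379 -0.056] 
 [[ 0.174  0.984  0.04 ]
 [ 0.985 -0.175  0.007]
 [ 0.014  0.039 -0.999]] tilt 2.4 az 10.2 F [-0.  -0.6  0.6]
```

{"api": "step_arm", "payload": {"motion": [[8.5, 0, 13, -27, 0], [8.5, 0, 13, -27, 0], [8.5, 0, 13, -27, 0], [8.5, 0, 13, -27, 0]]}}

```text
time: 5.1
tool_pos: [0.3479, -0.0651, 0.9082]
tcp_rot: [-2.389, -2.012, -0.018]
wrist_force: [-1.6, -0.3, 1.1]
width: 1.0
grip_force: 0.0
```

```bash
python3 -c "
from lib import *
show()"
```

```text
t 5.1 p [ 0.3479 -0.0651  0.9082] q [-0.274  0.176  0.311  0.042  2.663 -0.066] 
 [[ 0.17   0.985 -0.003]
 [ 0.985 -0.17   0.021]
 [ 0.02  -0.006 -1.   ]] tilt 1.2 az 97.1 F [-1.6 -0.3  1.1]
```

{"api": "step_arm", "payload": {"motion": [[8.5, 0, 4.5, 2.4, 0], [8.5, 0, 9, 4.8, 0], [8.5, 0, 13.5, 7.2, 0], [8.5, 0, 18, 9.6, 0], [8.5, 0, 22.5, 12, 0], [8.5, 0, 27, 14.4, 0], [8.5, 0, 31.5, 16.8, 0], [8.5, 0, 35, 19, 0], [8.5, 0, 35, 19, 0], [8.5, 0, 50, 4, 0], [8.5, 0, 50, 4, 0], [8.5, 0, 50, 4, 0]]}}

```text
time: 6.3
tool_pos: [0.6967, -0.1218, 0.7095]
tcp_rot: [2.396, 2.018, 0.053]
wrist_force: [-0.1, -0.3, 0.8]
width: 0.997
grip_force: 0.0
```

```bash
python3 -c "
from lib import *
show()"
```

```text
t 6.3 p [ 0.6967 -0.1218  0.7095] q [-0.219  0.549  0.311  0.028  2.254 -0.03 ] 
 [[ 0.17   0.985  0.031]
 [ 0.985 -0.17   0.015]
 [ 0.021  0.028 -0.999]] tilt 2.0 az 26.2 F [-0.1 -0.3  0.8]
```

{"api": "step_arm", "payload": {"motion": [[8.5, 0, 5, -5, 0]]}}

```text
time: 6.4
tool_pos: [0.7043, -0.1235, 0.7113]
tcp_rot: [2.381, 2.004, 0.08]
wrist_force: [0.3, 0.0, 0.6]
width: 0.993
grip_force: 0.0
```

{"api": "step_arm", "payload": {"motion": [[8.5, 0, 30, -30, 0]]}}

```text
time: 6.5
tool_pos: [0.7104, -0.125, 0.7151]
tcp_rot: [2.364, 1.989, 0.109]
wrist_force: [-0.7, 0.2, 0.6]
width: 0.998
grip_force: 0.0
```

{"api": "step_arm", "payload": {"motion": [[8.5, 0, 0, -20, 0]]}}

```text
time: 6.6
tool_pos: [0.6913, -0.1227, 0.7337]
tcp_rot: [2.358, 1.984, 0.119]
wrist_force: [0.9, -0.2, -0.2]
width: 0.996
grip_force: 0.0
```

{"api": "step_arm", "payload": {"motion": [[8.5, 0, 20, 0, 0]]}}

```text
time: 6.7
tool_pos: [0.7112, -0.1255, 0.7295]
tcp_rot: [2.335, 1.965, 0.153]
wrist_force: [-0.1, 0.2, 0.4]
width: 0.995
grip_force: 0.0
```

{"api": "step_arm", "payload": {"motion": [[8.5, 0, -10, -10, 0]]}}

```text
time: 6.8
tool_pos: [0.689, -0.1231, 0.7347]
tcp_rot: [2.357, 1.982, 0.124]
wrist_force: [3.6, -0.4, -4.4]
width: 0.999
grip_force: 0.0
```

```bash
python3 -c "
from lib import *
show()"
```

```text
t 6.8 p [ 0.689  -0.1231  0.7347] q [-0.226  0.501  0.332  0.035  2.212 -0.031] 
 [[ 0.17   0.98   0.1  ]
 [ 0.985 -0.172  0.006]
 [ 0.023  0.097 -0.995]] tilt 5.7 az 3.5 F [ 3.6 -0.4 -4.4]
```

Single-row pushes along tool +y and −z add about 1.3° each, so I batch them.

{"api": "step_arm", "payload": {"motion": [[8.5, 0, 20, -16, 0]]}}

```text
time: 6.9
tool_pos: [0.6856, -0.1222, 0.7567]
tcp_rot: [2.323, 1.953, 0.173]
wrist_force: [-2.6, 0.9, 5.0]
width: 0.993
grip_force: 0.0
```

{"api": "step_arm", "payload": {"motion": [[8.5, 0, 20, -16, 0]]}}

```text
time: 7.0
tool_pos: [0.6963, -0.1244, 0.7584]
tcp_rot: [2.303, 1.936, 0.203]
wrist_force: [0.6, 0.0, -0.0]
width: 0.997
grip_force: 0.0
```

{"api": "step_arm", "payload": {"motion": [[8.5, 0, 20, -16, 0]]}}

```text
time: 7.1
tool_pos: [0.7051, -0.1263, 0.7608]
tcp_rot: [2.286, 1.921, 0.229]
wrist_force: [0.3, -0.4, 0.2]
width: 0.994
grip_force: 0.0
```

{"api": "step_arm", "payload": {"motion": [[8.5, 0, 20, -16, 0]]}}

```text
time: 7.2
tool_pos: [0.7121, -0.1279, 0.7648]
tcp_rot: [2.268, 1.906, 0.255]
wrist_force: [0.2, 0.0, 1.6]
width: 0.995
grip_force: 0.0
```

{"api": "step_arm", "payload": {"motion": [[8.5, 0, 20, -14, 0]]}}

```text
time: 7.3
tool_pos: [0.7201, -0.1295, 0.7689]
tcp_rot: [2.249, 1.889, 0.282]
wrist_force: [-0.2, -0.1, -0.1]
width: 0.995
grip_force: 0.0
```

{"api": "step_arm", "payload": {"motion": [[8.5, 0, 20, -14, 0]]}}

```text
time: 7.4
tool_pos: [0.7277, -0.1313, 0.7736]
tcp_rot: [2.23, 1.872, 0.309]
wrist_force: [0.2, -0.1, -0.6]
width: 0.996
grip_force: 0.0
```

{"api": "step_arm", "payload": {"motion": [[8.5, 0, 20, -14, 0]]}}

```text
time: 7.5
tool_pos: [0.7342, -0.1327, 0.7796]
tcp_rot: [2.21, 1.855, 0.336]
wrist_force: [0.6, 0.5, 0.4]
width: 0.992
grip_force: 0.0
```

{"api": "step_arm", "payload": {"motion": [[8.5, 0, 20, -12, 0]]}}

```text
time: 7.6
tool_pos: [0.7419, -0.1344, 0.7854]
tcp_rot: [2.188, 1.836, 0.363]
wrist_force: [0.4, 0.9, 0.4]
width: 1.0
grip_force: 0.0
```

{"api": "step_arm", "payload": {"motion": [[8.5, 0, 20, -12, 0]]}}

```text
time: 7.7
tool_pos: [0.7494, -0.1361, 0.7912]
tcp_rot: [2.168, 1.818, 0.39]
wrist_force: [-0.0, -0.4, 0.3]
width: 0.995
grip_force: 0.0
```

```bash
python3 -c "
from lib import *
show()"
```

```text
t 7.7 p [ 0.7494 -0.1361  0.7912] q [-0.233  0.465  0.311  0.05   1.972 -0.03 ] 
 [[ 0.169  0.908  0.382]
 [ 0.985 -0.165 -0.044]
 [ 0.024  0.384 -0.923]] tilt 22.6 az -6.5 F [-0.  -0.4  0.3]
```

{"api": "step_arm", "payload": {"motion": [[8.5, 0, 20, -13, 0]]}}

```text
time: 7.8
tool_pos: [0.7546, -0.1373, 0.7988]
tcp_rot: [2.147, 1.8, 0.416]
wrist_force: [-0.4, 0.6, 0.8]
width: 0.994
grip_force: 0.0
```

{"api": "step_arm", "payload": {"motion": [[8.5, 0, 20, -13, 0]]}}

```text
time: 7.9
tool_pos: [0.7582, -0.1384, 0.8085]
tcp_rot: [2.125, 1.781, 0.442]
wrist_force: [-0.5, 0.4, 0.6]
width: 0.998
grip_force: 0.0
```

{"api": "step_arm", "payload": {"motion": [[8.5, 0, 20, -13, 0]]}}

```text
time: 8.0
tool_pos: [0.7608, -0.1393, 0.8191]
tcp_rot: [2.102, 1.762, 0.469]
wrist_force: [0.5, 0.7, 0.1]
width: 0.999
grip_force: 0.0
```

{"api": "step_arm", "payload": {"motion": [[8.5, 0, 20, -13, 0]]}}

```text
time: 8.1
tool_pos: [0.7626, -0.14, 0.8303]
tcp_rot: [2.08, 1.742, 0.495]
wrist_force: [-0.1, 0.6, 0.3]
width: 0.997
grip_force: 0.0
```

```bash
python3 - <<'E'
from lib import *
s,M=show()
def grab(n,box,f):
    z=np.load(n+"0.npz"); W=cloud(n,z["d"]); p=z["p"]; h=cv2.cvtColor(p,cv2.COLOR_RGB2HSV).astype(int)
    u0,v0,u1,v1=box; w=W[v0:v1,u0:u1]; hh=h[v0:v1,u0:u1]; X=w[f(hh,w)]; return X[~np.isnan(X).any(1)]
# foot plate edges from top: points z .006-.02
X=grab("top",(355,180,415,235),lambda h,w:(w[...,2]>.007)&(w[...,2]<.018)); 
print("plate",len(X),X.min(0).round(3),X.max(0).round(3))
r=cv2.minAreaRect((X[:,:2]*1000).astype(np.float32)); print(r)
X2=grab("scene",(150,330,245,390),lambda h,w:(w[...,2]>.007)&(w[...,2]<.018)); r=cv2.minAreaRect((X2[:,:2]*1000).astype(np.float32)); print("scene plate",len(X2),r)
# cylinder pedestal axis via normals is overkill; rim plane: bright low-sat pixels z .14-.19
for n,b in(("top",(375,185,412,222)),("scene",(170,260,232,292))):
    X=grab(n,b,lambda h,w:(h[...,2]>165)&(h[...,1]<45)&(w[...,2]>.14)&(w[...,2]<.2))
    c,nn,k=plane(X); print(n,"rim",len(X),k,c.round(4),nn.round(3))
    print("  min/max",X.min(0).round(3),X.max(0).round(3))
    # button guess: blob
    X=grab(n,(370,195,380,210) if n=="top" else (205,255,222,270),lambda h,w:(h[...,2]>140)&(h[...,1]<45)&(w[...,2]>.14))
    print("  btn",len(X),np.median(X,0).round(4),X.min(0).round(3),X.max(0).round(3))
    X=grab(n,(380,200,410,222) if n=="top" else (165,235,205,275),lambda h,w:(h[...,1]>90)&(h[...,2]>80)&(h[...,0]<25)&(w[...,2]>.15))
    print("  block top pts",X[X[:,2]>X[:,2].max()-.01].mean(0).round(4))
E
```

```text
t 8.1 p [ 0.7626 -0.14    0.8303] q [-0.239  0.434  0.312  0.058  1.872 -0.03 ] 
 [[ 0.169  0.851  0.498]
 [ 0.985 -0.158 -0.064]
 [ 0.024  0.501 -0.865]] tilt 30.1 az -7.3 F [-0.1  0.6  0.3]
plate 419 [ 0.446 -0.014  0.007] [0.599 0.091 0.018]
((527.2096557617188, 36.658721923828125), (154.45294189453125, 91.7441635131836), 6.509533882141113)
scene plate 1139 ((476.6401062011719, 31.224445343017578), (92.02442169189453, 177.11227416992188), 78.17449951171875)
top rim 292 105 [0.5016 0.037  0.1696] [-0.533  0.054  0.844]
  min/max [ 0.469 -0.006  0.143] [0.534 0.074 0.188]
  btn 75 [0.5103 0.0767 0.1653] [0.498 0.061 0.149] [0.523 0.086 0.178]
  block top pts [0.472  0.0325 0.2143]
scene rim 363 139 [0.5113 0.0156 0.1744] [-0.346  0.034  0.938]
  min/max [ 0.473 -0.007  0.158] [0.534 0.087 0.187]
  btn 109 [0.5155 0.0705 0.1696] [0.501 0.025 0.16 ] [0.527 0.087 0.184]
  block top pts [0.4765 0.0272 0.2129]
```

```bash
cat >>lib.py <<'E'
def ray(n,uv,z):
    c=bot.calibration(n);m=c["mtx"];d=R.from_rotvec(c["orientation"]).apply([(uv[0]-m[0,2])/m[0,0],-(uv[1]-m[1,2])/m[1,1],-1])
    return c["origin"]+d*(z-c["origin"][2])/d[2]
E
python3 - <<'E'
from lib import *
t=lambda a,b:(270+a/5-.4,150+b/5-.4); s=lambda a,b:(150+a/3.7-.4,220+b/3.7-.4)
print("btn",ray("top",t(517,258),.1695),ray("scene",s(232,155),.1695))
print("rim",ray("top",t(618,275),.1704))
print("blk",ray("top",t(637,309),.2146),ray("scene",s(110,94),.2146))
A,B,C=[ray("top",t(*x),.012) for x in((458,368),(612,395),(483,207))]
print(A,B,C,np.degrees(np.arctan2(*(A-B)[:2]))*-1, np.degrees(np.arctan2((C-A)[1],(C-A)[0])),np.linalg.norm(A-B))
for psi in(-8,-10,-12,-15):
    p=np.radians(psi);a=np.array([-.5*np.cos(p),-.5*np.sin(p),.866]);y=np.array([-np.sin(p),np.cos(p),0])
    S=ray("top",t(618,275),.1704)-.012*a
    for nm,X in(("btn",S+.052*y+.011*a),("blktop",S+.063*a),("corner?",S)): print(psi,nm,X.round(4),proj("top",X).round(1),proj("scene",X).round(1))
print("pix top btn",t(517,258),"blk",t(637,309),"scene btn",s(232,155),"blk",s(110,94))
E
```

```text
btn [0.50731304 0.07810229 0.1695    ] [0.51109252 0.07409023 0.1695    ]
rim [0.49816473 0.02742262 0.1704    ]
blk [0.47374252 0.03205612 0.2146    ] [0.47310102 0.03208502 0.2146    ]
[0.47144072 0.07691588 0.012     ] [ 0.45526675 -0.01170934  0.012     ] [0.56660663 0.0583347  0.012     ] -10.342571991731802 -11.04803049445002 0.090088993657833
-8 btn [0.5059 0.0788 0.1695] [[372.7 201.7]] [[210.9 259.7]]
-8 blktop [0.4729 0.031  0.2146] [[397.5 211.7]] [[178.9 245.3]]
-8 corner? [0.5041 0.0266 0.16  ] [[392.3 203. ]] [[195.6 278.5]]
-10 btn [0.5077 0.0785 0.1695] [[372.8 201.1]] [[211.8 260. ]]
-10 blktop [0.4731 0.0319 0.2146] [[397.1 211.7]] [[179.2 245.1]]
-10 corner? [0.5041 0.0264 0.16  ] [[392.3 203. ]] [[195.5 278.5]]
-12 btn [0.5095 0.0782 0.1695] [[372.9 200.4]] [[212.6 260.2]]
-12 blktop [0.4732 0.0327 0.2146] [[396.7 211.6]] [[179.6 244.9]]
-12 corner? [0.504  0.0262 0.16  ] [[392.4 203. ]] [[195.4 278.6]]
-15 btn [0.5121 0.0775 0.1695] [[373.1 199.3]] [[213.7 260.7]]
-15 blktop [0.4735 0.034  0.2146] [[396.2 211.5]] [[180.2 244.6]]
-15 corner? [0.504  0.0259 0.16  ] [[392.5 203.1]] [[195.3 278.6]]
pix top btn (373.0, 201.2) blk (397.0, 211.4) scene btn (212.3027027027027, 261.4918918918919) blk (179.32972972972973, 245.0054054054054)
```

The mount fit is consistent: socket at about (0.504, 0.026, 0.160), yaw −10.5°, button at about (0.509, 0.0775, 0.1695). The tool orientation now matches the socket. I go to 6 cm above the button with the fingers shut.

{"api": "step_arm", "payload": {"motion": [[0, 15.6, -58.1, 37.1, 0], [0, 15.6, -58.1, 37.1, 0], [0, 15.6, -58.1, 37.1, 0], [0, 15.6, -58.1, 37.1, 0], [0, 15.6, -58.1, 37.1, 0], [0, 15.6, -58.1, 37.1, 0], [0, 15.6, -58.1, 37.1, 0], [0, 15.6, -58.1, 37.1, 0], [0, 15.6, -58.1, 37.1, 0], [0, 15.6, -58.1, 37.1, 0], [0, 15.6, -58.1, 37.1, 0], [0, 15.6, -58.1, 37.1, 0], [0, 15.6, -58.1, 37.1, 0], [0, 15.6, -58.1, 37.1, 0], [0, 15.6, -58.1, 37.1, 0], [0, 15.6, -58.1, 37.1, 0], [0, 15.6, -58.1, 37.1, 0], [0, 15.6, -58.1, 37.1, 0], [0, 15.6, -58.1, 37.1, 0]]}}

```text
time: 10.0
tool_pos: [0.4804, 0.0823, 0.2264]
tcp_rot: [2.08, 1.739, 0.5]
wrist_force: [-0.1, 0.1, 0.9]
width: 0.001
grip_force: 0.0
```

```bash
cat >>lib.py <<'E'
def goto(T):  # shift to T in tool cm
    s=bot.read_state();M=R.from_rotvec(s['tcp_rot']).as_matrix();return (M.T@(np.array(T)-s['tool_pos'])*100).round(2)
psi=np.radians(-10.5);AX=np.array([-.5*np.cos(psi),-.5*np.sin(psi),.866]);SY=np.array([-np.sin(psi),np.cos(psi),0]);SX=np.cross(SY,AX)
S=np.array([.5042,.0263,.160])
E
python3 - <<'E'
from lib import *
s,M=show(); print((M.T@np.c_[SX,SY,AX]).round(3)); print("to btn",goto([.5088,.0775,.1695]))
p,W=snap("top");q,_=snap("scene")
a=cv2.resize(p[150:240,320:440],None,fx=5,fy=5,interpolation=2)[:, :, ::-1];b=cv2.resize(q[190:310,140:280],None,fx=3.75,fy=3.75,interpolation=2)[:,:,::-1]
cv2.imwrite("pics/c1.png",np.vstack([a,cv2.resize(b,(600,514))])[:,:][0:964:1]); im=cv2.imread("pics/c1.png"); cv2.imwrite("pics/c1.png",np.hstack([cv2.resize(a,(400,300)),cv2.resize(b,(400,343))[:300]]))
E
```

```text
t 10.0 p [0.4804 0.0823 0.2264] q [ 0.25  -0.423  2.337 -0.275  0.748  0.585] 
 [[ 0.17   0.849  0.501]
 [ 0.985 -0.16  -0.063]
 [ 0.027  0.504 -0.863]] tilt 30.3 az -7.1 F [-0.1  0.1  0.9]
[[ 0.003  1.     0.03 ]
 [ 1.    -0.003  0.004]
 [ 0.004  0.03  -1.   ]]
to btn [-0.14 -0.38  6.36]
```

View pics/c1.png

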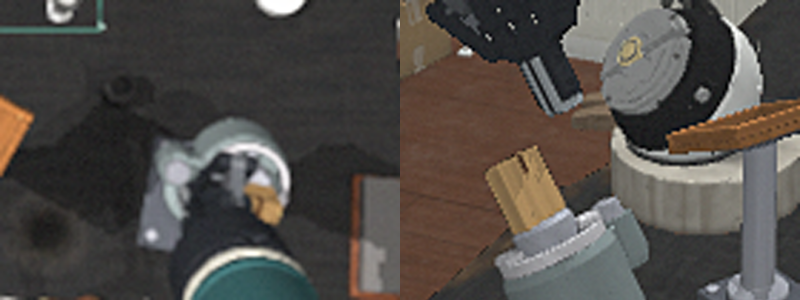

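```bash
python3 -c "
from lib import *
s,M=show();P=s['tool_pos']
print(proj('top',[P,P-.04*M[:,2]]).round(1),proj('scene',[P,P-.04*M[:,2]]).round(1))"
```

```text
t 10.1 p [0.4795 0.0821 0.2249] q [ 0.251 -0.422  2.339 -0.275  0.748  0.585] 
 [[ 0.17   0.85   0.499]
 [ 0.985 -0.16  -0.063]
 [ 0.026  0.502 -0.865]] tilt 30.2 az -7.2 F [ 0.3  0.2 -0.4]
[[377.3 208.4]
 [380.3 214.5]] [[197.3 228.2]
 [186.9 207.7]]
```

{"api": "step_arm", "payload": {"motion": [[0, 0, -0.3, 3, 0], [0, 0, -0.3, 5, 0], [0, 0, -0.3, 5.8, 0], [0, 0, -0.3, 6.2, 0], [0, 0, -0.3, 6.5, 0]]}}

```text
time: 10.6
tool_pos: [0.5071, 0.0782, 0.1644]
tcp_rot: [2.082, 1.743, 0.491]
wrist_force: [-3.8, -1.4, 1.2]
width: 0.001
grip_force: 2.0
```

{"api": "step_arm", "payload": {"motion": [[0, 0, 0, 0.25, 0], [0, 0, 0, 0.35, 0]]}}

```text
time: 10.8
tool_pos: [0.509, 0.0782, 0.1619]
tcp_rot: [2.081, 1.743, 0.493]
wrist_force: [-10.6, -2.2, 9.0]
width: -0.001
grip_force: 6.9
```

```bash
python3 -c "
from lib import *
s,M=show();print('in socket',np.c_[SX,SY,AX].T@(s['tool_pos']-S))"
```

```text
t 10.8 p [0.509  0.0782 0.1619] q [ 0.219 -0.279  2.367 -0.315  0.58   0.618] 
 [[ 0.169  0.852  0.496]
 [ 0.985 -0.159 -0.064]
 [ 0.024  0.499 -0.866]] tilt 30.0 az -7.3 F [-10.6  -2.2   9. ]
in socket [-0.0031838   0.05192138  0.00403917]
```

{"api": "step_arm", "payload": {"motion": [[0, 0, 0, 0.1, 0], [0, 0, 0, 0.15, 0], [0, 0, 0, 0.15, 0]]}}

```text
time: 11.1
tool_pos: [0.5092, 0.0782, 0.1617]
tcp_rot: [2.082, 1.742, 0.493]
wrist_force: [-17.3, -1.6, 15.8]
width: 0.003
grip_force: 11.1
```

{"api": "step_arm", "payload": {"motion": [[0, 0, 0, 0.1, 0], [0, 0, 0, 0.1, 0]]}}

```text
time: 11.3
tool_pos: [0.5095, 0.0782, 0.1614]
tcp_rot: [2.083, 1.742, 0.493]
wrist_force: [-24.3, 0.1, 23.1]
width: -0.001
grip_force: 16.1
```

```bash
python3 -c "
from lib import *
s,M=show();print('in socket',np.c_[SX,SY,AX].T@(s['tool_pos']-S), np.c_[SX,SY,AX].T@s['wrist_force'])"
```

```text
t 11.3 p [0.5095 0.0782 0.1614] q [ 0.219 -0.277  2.366 -0.316  0.579  0.62 ] 
 [[ 0.17   0.852  0.495]
 [ 0.985 -0.16  -0.064]
 [ 0.024  0.499 -0.866]] tilt 30.0 az -7.4 F [-24.3   0.1  23.1]
in socket [-0.00292208  0.05198761  0.00335983] [-9.16496551 -4.31163766 31.98774328]
```

The button bottomed out: the stiff stop is at z≈3.4 mm against 3 expected, at 32 N. I retract, check the button and aim at the head.

{"api": "step_arm", "payload": {"motion": [[0, 0, 0, -4, 0], [0, 0, 0, -8.5, 0], [4, 0, 0, -9.5, 0], [8.5, 0, 0, -9.5, 0]]}}

```text
time: 11.7
tool_pos: [0.4645, 0.0853, 0.2453]
tcp_rot: [2.078, 1.741, 0.503]
wrist_force: [-0.5, 0.0, -0.7]
width: 0.328
grip_force: 0.0
```

```bash
python3 - <<'E'
from lib import *
s,M=show(); T=S+.032*AX; print("to above",goto(T+.065*AX),"to grasp",goto(T))
B=np.c_[SX,SY,AX]
p,W=snap("scene"); L=(W-S)@B
m=(abs(L[...,1]-.052)<.007)&(abs(L[...,0])<.006)&(L[...,2]>-.02)&(L[...,2]<.02); print("now btn",m.sum(),np.percentile(L[m],[10,50,90],axis=0).round(4))
W0=cloud("scene",np.load("scene0.npz")["d"]);L=(W0-S)@B;m=(abs(L[...,1]-.052)<.007)&(abs(L[...,0])<.006)&(L[...,2]>-.02)&(L[...,2]<.02); print("before",m.sum(),np.percentile(L[m],[10,50,90],axis=0).round(4))
h=cv2.cvtColor(p,cv2.COLOR_RGB2HSV).astype(int); L=(W-S)@B
m=(h[...,1]>90)&(h[...,0]<25)&(L[...,2]>.025)&(L[...,2]<.07)&(abs(L[...,0])<.03)&(abs(L[...,1])<.03)
print("block",m.sum(),np.nanpercentile(L[m],[2,50,98],axis=0).round(4))
cv2.imwrite("pics/c2.png",cv2.resize(p[200:330,140:270,::-1],None,fx=4.5,fy=4.5,interpolation=2))
E
```

```text
t 11.7 p [0.4645 0.0853 0.2453] q [ 0.271 -0.476  2.334 -0.271  0.806  0.587] 
 [[ 0.167  0.849  0.502]
 [ 0.985 -0.159 -0.061]
 [ 0.028  0.505 -0.863]] tilt 30.4 az -6.9 F [-0.5  0.  -0.7]
to above [-5.08  0.05  0.02] to grasp [-5.29  0.01  6.51]
now btn 15 [[-0.0029  0.0461  0.0014]
 [ 0.0039  0.0499  0.0034]
 [ 0.005   0.0557  0.004 ]]
before 27 [[-0.0023  0.0454  0.002 ]
 [ 0.0044  0.0489  0.008 ]
 [ 0.0058  0.055   0.0117]]
block 506 [[-0.009  -0.0183  0.0258]
 [ 0.0042 -0.0067  0.0451]
 [ 0.0068  0.0149  0.0641]]
```

View pics/c2.png

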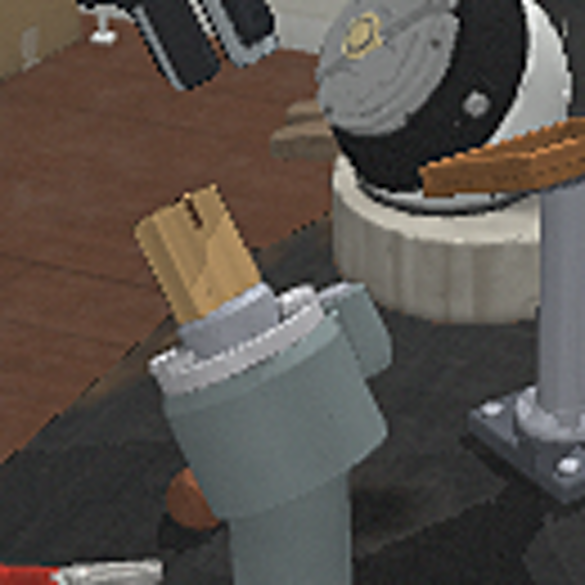

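{"api": "step_arm", "payload": {"motion": [[8.5, -2.6, 0, 0, 0], [8.5, -5.2, 0, 0, 0], [8.5, -5.2, 0, 0, 0], [8.5, -5.2, 0, 0, 0], [8.5, -5.3, 0, 2, 0], [8.5, -5.3, 0, 4.5, 0], [8.5, -5.3, 0, 6.4, 0], [8.5, -5.3, 0, 6.4, 0]]}}

```text
time: 12.55
tool_pos: [0.4842, 0.0285, 0.1802]
tcp_rot: [2.085, 1.748, 0.486]
wrist_force: [0.4, -0.7, -0.2]
width: 0.992
grip_force: 0.0
```

{"api": "step_arm", "payload": {"motion": [[0, 0, 0, 0, 0], [0, 0, 0, 0, 0], [0, 0, 0, 0, 0], [0, 0, 0, 0, 0], [0, 0, 0, 0, 0], [0, 0, 0, 0, 0]], "force": 60}}

```text
time: 13.15
tool_pos: [0.4861, 0.0281, 0.1856]
tcp_rot: [2.081, 1.743, 0.495]
wrist_force: [-3.6, 1.5, 4.5]
width: 0.184
grip_force: 59.3
```

```bash
python3 -c "
from lib import *
s,M=show();B=np.c_[SX,SY,AX];print('in socket',B.T@(s['tool_pos']-S), B.T@s['wrist_force'],s['width']*85,s['grip_force'])"
```

```text
t 13.15 p [0.4861 0.0281 0.1856] q [ 0.08  -0.396  2.397 -0.174  0.633  0.371] 
 [[ 0.169  0.851  0.496]
 [ 0.985 -0.159 -0.063]
 [ 0.025  0.5   -0.866]] tilt 30.0 az -7.3 F [-3.6  1.5  4.5]
in socket [-0.00292963 -0.0015313   0.03120826] [-1.0672117   0.83397407  5.79573501] 15.6433903273877 59.32626485824585
```

{"api": "step_arm", "payload": {"motion": [[0, 0, 0, 0, -7], [0, 0, 0, 0, -14], [0, 0, 0, 0, -21], [0, 0, 0, 0, -28], [0, 0, 0, 0, -35]]}}

```text
time: 13.65
tool_pos: [0.4848, 0.0289, 0.1849]
tcp_rot: [1.425, 2.24, 0.302]
wrist_force: [-13.7, 6.9, 11.6]
width: 0.175
grip_force: 61.0
```

{"api": "step_arm", "payload": {"motion": [[0, 0, 0, 0, -7], [0, 0, 0, 0, -14], [0, 0, 0, 0, -21], [0, 0, 0, 0, -28], [0, 0, 0, 0, -35]]}}

```text
time: 14.15
tool_pos: [0.4848, 0.0288, 0.1851]
tcp_rot: [0.677, 2.535, 0.095]
wrist_force: [-14.7, 5.9, 12.9]
width: 0.181
grip_force: 61.3
```

```bash
python3 -c "
from lib import *
s,M=show();B=np.c_[SX,SY,AX];print('in socket',B.T@(s['tool_pos']-S), B.T@s['wrist_force'],s['torque'],s['width']*85,s['grip_force'],(B.T@M).round(3))"
```

```text
t 14.15 p [0.4848 0.0288 0.1851] q [ 0.081 -0.397  2.398 -0.172  0.636 -0.856] 
 [[-0.746  0.448  0.494]
 [ 0.483  0.873 -0.062]
 [-0.459  0.192 -0.867]] tilt 29.8 az -7.2 F [-14.7   5.9  12.9]
in socket [-0.00435538 -0.00107351  0.0315534 ] [-7.00896477  3.08421145 18.97472696] [0.88856208 1.60243934 0.145766  ] 15.427123625132866 61.267279386520386 [[-0.94   0.34  -0.004]
 [ 0.34   0.94   0.029]
 [ 0.013  0.026 -1.   ]]
```

{"api": "step_arm", "payload": {"motion": [[0, 0, 0, 0, -7], [0, 0, 0, 0, -13], [0, 0, 0, 0, -17], [0, 0, 0, 0, -17], [0, 0, 0, 0, -17]]}}

```text
time: 14.65
tool_pos: [0.4846, 0.029, 0.1851]
tcp_rot: [0.301, 2.604, -0.006]
wrist_force: [-16.7, 7.7, 14.6]
width: 0.175
grip_force: 61.5
```

```bash
python3 - <<'E'
from lib import *
s,M=show();B=np.c_[SX,SY,AX];print('in socket',B.T@(s['tool_pos']-S), B.T@s['wrist_force'],s['torque'],s['width']*85,s['grip_force'],(B.T@M).round(3))
p,W=snap("scene"); cv2.imwrite("pics/c3.png",cv2.resize(p[200:330,140:270,::-1],None,fx=4.5,fy=4.5,interpolation=2))
E
```

```text
t 14.65 p [0.4846 0.029  0.1851] q [ 0.081 -0.397  2.398 -0.171  0.637 -1.148] 
 [[-0.843  0.214  0.493]
 [ 0.212  0.975 -0.062]
 [-0.494  0.053 -0.868]] tilt 29.8 az -7.1 F [-16.7   7.7  14.6]
in socket [-0.00454039 -0.00090108  0.03165686] [-8.12955642  4.5724017  21.54414363] [0.99270196 1.83566816 0.34022387] 14.859902422065414 61.528220772743225 [[-0.998  0.055 -0.004]
 [ 0.055  0.998  0.029]
 [ 0.006  0.029 -1.   ]]
```

View pics/c3.png

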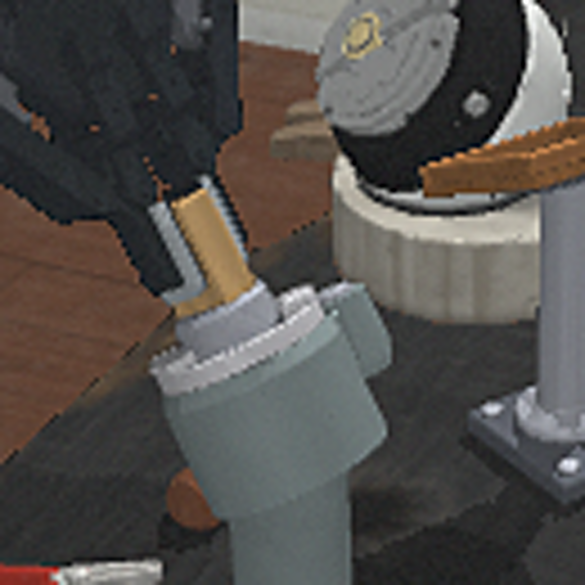

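Head turned about 87° and still seated. Lifting along the socket axis.

{"api": "step_arm", "payload": {"motion": [[0, 0, 0.02, -0.5, 0], [0, 0, 0.04, -1, 0], [0, 0.01, 0.06, -2, 0], [0, 0.02, 0.1, -3.5, 0], [0, 0.03, 0.15, -6, 0], [0, 0.03, 0.2, -9, 0], [0, 0.03, 0.2, -9, 0]]}}

```text
time: 15.4
tool_pos: [0.4425, 0.0361, 0.2677]
tcp_rot: [0.298, 2.594, -0.007]
wrist_force: [0.3, 0.2, -2.8]
width: 0.183
grip_force: 58.7
```

```bash
python3 - <<'E'
from lib import *
s,M=show();print(s['width']*85,s['grip_force'])
p,W=snap("scene"); cv2.imwrite("pics/c4.png",cv2.resize(p[160:330,120:320,::-1],None,fx=3.5,fy=3.5,interpolation=2))
# tray pose from saved clouds
for n,b in(("scene",(228,220,300,250)),("top",(278,162,335,222))):
    z=np.load(n+"0.npz");W=cloud(n,z["d"]);h=cv2.cvtColor(z["p"],cv2.COLOR_RGB2HSV).astype(int);u0,v0,u1,v1=b
    w=W[v0:v1,u0:u1];hh=h[v0:v1,u0:u1];X=w[(hh[...,1]>90)&(hh[...,2]>80)&(hh[...,0]<25)&(w[...,2]>.1)];X=X[~np.isnan(X).any(1)]
    r=cv2.minAreaRect((X[:,:2]*1000).astype(np.float32));print(n,r,"floor plane",[np.round(a,4) for a in plane(X)])
E
```

```text
t 15.4 p [0.4425 0.0361 0.2677] q [ 0.121 -0.584  2.35  -0.162  0.864 -1.147] 
 [[-0.838  0.212  0.502]
 [ 0.21   0.976 -0.063]
 [-0.503  0.053 -0.863]] tilt 30.4 az -7.1 F [ 0.3  0.2 -2.8]
15.586191050526136 58.67388367652893
scene ((537.5521850585938, 246.89183044433594), (92.52924346923828, 94.31922149658203), 60.114219665527344) floor plane [array([0.539 , 0.24  , 0.1587]), array([-0.3644,  0.1982,  0.9099]), np.int64(407)]
top ((535.4846801757812, 248.67898559570312), (89.84185791015625, 93.41265106201172), 59.44100570678711) floor plane [array([0.536 , 0.2468, 0.1498]), array([-0.3636,  0.2065,  0.9084]), np.int64(534)]
```

View pics/c4.png

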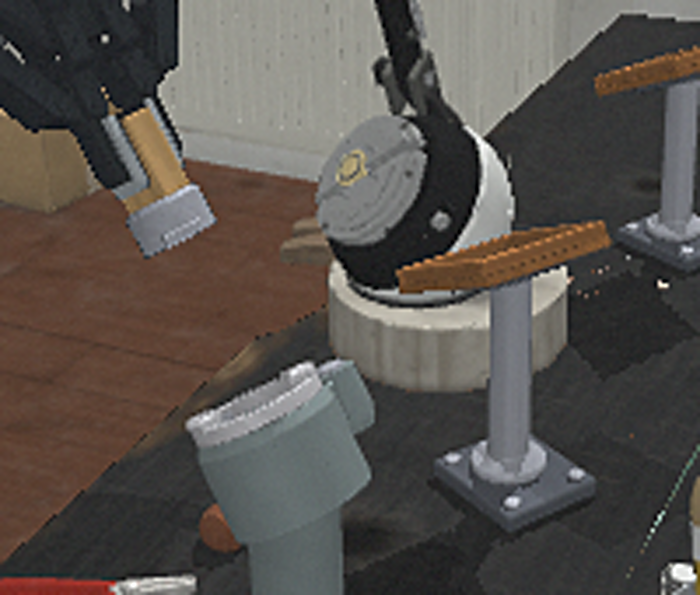

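The head is free and held squarely in the fingers, and the mount is empty. Now I check arm-to-lamp clearance at the tray pose and work out the shifts.

```bash
python3 - <<'E'
from lib import *
from scipy.optimize import least_squares
D=np.array([[.2647,1.6053,1.2737,.1836,.6488,.230],[.324,.8,2.018,.1836,.6489,.633],[.27,.312,2.538,.4474,.0941,.87],[.222,.311,2.565,.4087,.0857,.8909],[.465,.311,1.972,.7494,-.1361,.7912],[.434,.312,1.872,.7626,-.14,.8303],[.549,.311,2.254,.6967,-.1218,.7095]])
r=np.hypot(D[:,3],D[:,4])
def f(x):
    a,b,L,h,d,o=x;q2,q3,q5=D[:,:3].T
    return np.r_[d+a*np.sin(q2)+b*np.sin(q2+q3+o)+L*np.sin(q2+q3+q5)-r,h+a*np.cos(q2)+b*np.cos(q2+q3+o)+L*np.cos(q2+q3+q5)-D[:,5]]
k=least_squares(f,[.54,.57,.37,.25,0,0]);print(k.x.round(3),abs(k.fun).max().round(4)); a,b,L,h,d,o=k.x
s,M=show(); zt=M[:,2]; n=np.array([-.364,.203,.909]);n/=np.linalg.norm(n)
F=np.array([.5398,.246,.1504]); touch=F+.0045*n-.0315*zt; pre=touch+.055*n
X=np.load("top0.npz");W=cloud("top",X["d"]).reshape(-1,3);lam=W[(W[:,0]>.06)&(W[:,0]<.29)&(W[:,1]>.13)&(W[:,1]<.54)&(W[:,2]>.40)&(W[:,2]<.56)]
lam=np.vstack([lam,lam-[0,0,.04]])
def clr(P):
    w=P-L*zt; u=np.array([w[0],w[1],0]);rr=np.linalg.norm(u);u/=rr; x=rr-d;y=w[2]-h;D_=np.hypot(x,y)
    q2=np.arctan2(x,y)-np.arccos((a*a+D_**2-b*b)/(2*a*D_)); e=u*(d+a*np.sin(q2))+[0,0,h+a*np.cos(q2)]
    out=[]
    for A,B in((e,w),(w,w+.2*zt),(np.array([0,0,h]),e)):
        t=np.clip((lam-A)@(B-A)/((B-A)@(B-A)),0,1); out.append(np.linalg.norm(lam-A-t[:,None]*(B-A),axis=1).min().round(3))
    return out,w.round(3),e.round(3)
for P in(pre,touch): print(P.round(4),goto(P),clr(P))
print("n in tool",(M.T@n).round(3))
# twist so tool y lies along error axis
ax=np.cross(-zt,n);v=M.T@ax;print("err deg",np.degrees(np.arcsin(np.linalg.norm(ax))),"twist",np.degrees(np.arctan2(-v[0],v[1])))
E
```

```text
[0.512 0.566 0.349 0.253 0.001 0.003] 0.0004
t 15.45 p [0.4422 0.0359 0.2654] q [ 0.121 -0.581  2.352 -0.162  0.863 -1.147] 
 [[-0.84   0.213  0.5  ]
 [ 0.21   0.976 -0.063]
 [-0.501  0.052 -0.864]] tilt 30.2 az -7.2 F [ 1.2  0.1 -3.5]
[0.5024 0.2601 0.2317] [ 1.33 22.97  4.51] ([np.float64(0.105), np.float64(0.143), np.float64(0.227)], array([0.328, 0.282, 0.533]), array([-0.066, -0.057,  0.757]))
[0.5224 0.2489 0.1817] [ 1.92 22.05  9.9 ] ([np.float64(0.093), np.float64(0.153), np.float64(0.214)], array([0.348, 0.271, 0.483]), array([-0.04 , -0.031,  0.762]))
n in tool [-0.107  0.168 -0.98 ]
err deg 11.497921518119874 twist -57.46295004349023
```

{"api": "step_arm", "payload": {"motion": [[0, 0.3, 4.6, 0, -8], [0, 0.6, 9.2, 1, -16], [0, 0.9, 13.8, 2, -24], [0, 1.2, 18.4, 3, -32], [0, 1.3, 23, 4.5, -40], [0, 1.3, 23, 4.5, -48], [0, 1.3, 23, 4.5, -57], [0, 1.3, 23, 4.5, -57]]}}

```text
time: 16.25
tool_pos: [0.501, 0.26, 0.2255]
tcp_rot: [-1.0, 2.474, -0.349]
wrist_force: [-0.2, -0.2, -2.2]
width: 0.178
grip_force: 59.9
```

```bash
python3 - <<'E'
from lib import *
s,M=show();print(s['width']*85,s['grip_force'])
n=np.array([-.364,.203,.909]);F=np.array([.5398,.246,.1504]);zt=M[:,2];print("touch",goto(F+.0045*n-.0315*zt),"n tool",(M.T@n).round(3))
T=np.c_[[.789,-.44,.427],np.cross(n,[.789,-.44,.427]),n]
p,W=snap("scene");h=cv2.cvtColor(p,cv2.COLOR_RGB2HSV).astype(int)
# collar bottom: grey points below TCP
L=(W-s['tool_pos'])@M; m=(abs(L[...,0])<.03)&(abs(L[...,1])<.03)&(L[...,2]>.0)&(L[...,2]<.06)
print("head pts in tool frame",m.sum(),np.percentile(L[m],[1,50,99],axis=0).round(4))
E
```

```text
t 16.25 p [0.501  0.26   0.2255] q [ 0.651 -0.164  2.15  -0.492  0.834 -1.413] 
 [[-0.638 -0.593  0.492]
 [-0.706  0.705 -0.065]
 [-0.308 -0.389 -0.868]] tilt 29.7 az -7.5 F [-0.2 -0.2 -2.2]
15.149206497878616 59.940932393074036
touch [ 0.74 -0.37  4.93] n tool [-0.191  0.006 -0.982]
head pts in tool frame 292 [[-0.0222 -0.0212  0.0004]
 [ 0.003  -0.0119  0.0165]
 [ 0.0216  0.0071  0.0299]]
```

{"api": "step_arm", "payload": {"motion": [[0, 0.3, -0.3, 2, 0], [0, 0.6, -0.3, 3.6, 0], [0, 0.7, -0.3, 4.4, 0], [0, 0.7, -0.3, 4.6, 0]], "force": 30}}

```text
time: 16.7
tool_pos: [0.5213, 0.2488, 0.186]
tcp_rot: [-0.994, 2.475, -0.349]
wrist_force: [0.1, -0.9, -2.3]
width: 0.179
grip_force: 59.9
```

{"api": "step_arm", "payload": {"motion": [[0, 0, 0, 0.15, 0], [0, 0.05, 0, 0.3, 0], [0, 0.05, 0, 0.3, 0]]}}

```text
time: 17.0
tool_pos: [0.5232, 0.2497, 0.1856]
tcp_rot: [-0.995, 2.47, -0.348]
wrist_force: [0.3, -0.3, -3.8]
width: 0.178
grip_force: 59.9
```

```bash
python3 -c "
from lib import *
s,M=show();print(s['width']*85,s['grip_force'],s['torque'],goto(np.array([.5398,.246,.1504])+.0045*np.array([-.364,.203,.909])-.0315*M[:,2]))"
```

```text
t 17.0 p [0.5232 0.2497 0.1856] q [ 0.603 -0.102  2.177 -0.522  0.731 -1.4  ] 
 [[-0.638 -0.59   0.496]
 [-0.704  0.708 -0.063]
 [-0.314 -0.389 -0.866]] tilt 30.0 az -7.2 F [ 0.3 -0.3 -3.8]
15.147533748683133 59.880326986312866 [0.11052371 0.47341875 0.00180488] [0.22 0.13 0.31]
```

{"api": "step_arm", "payload": {"motion": [[0, 0.05, 0, 0.15, 0], [0, 0.05, 0, 0.3, 0], [0, 0.05, 0, 0.3, 0]], "force": 25}}

```text
time: 17.3
tool_pos: [0.5243, 0.2492, 0.1828]
tcp_rot: [-0.995, 2.471, -0.348]
wrist_force: [-1.6, -0.3, 0.3]
width: 0.177
grip_force: 60.7
```

{"api": "step_arm", "payload": {"motion": [[0, 0.05, 0, 0.15, 0], [0, 0.05, 0, 0.3, 0], [0, 0.05, 0, 0.3, 0]]}}

```text
time: 17.6
tool_pos: [0.5258, 0.2498, 0.1822]
tcp_rot: [-0.993, 2.469, -0.345]
wrist_force: [-12.1, 1.5, 13.2]
width: 0.18
grip_force: 62.9
```

```bash
python3 -c "
from lib import *
s,M=show();print(s['width']*85,s['grip_force'],s['torque'],goto(np.array([.5398,.246,.1504])+.0045*np.array([-.364,.203,.909])-.0315*M[:,2]))"
```

```text
t 17.6 p [0.5258 0.2498 0.1822] q [ 0.599 -0.095  2.178 -0.525  0.72  -1.397] 
 [[-0.637 -0.589  0.497]
 [-0.703  0.709 -0.061]
 [-0.316 -0.388 -0.866]] tilt 30.1 az -7.0 F [-12.1   1.5  13.2]
15.292231289878531 62.9437780380249 [-0.00643548  1.53368078 -0.1744075 ] [ 0.29  0.14 -0.12]
```

Contact with the tray floor. I ease off slightly and release in stages.

{"api": "step_arm", "payload": {"motion": [[0, 0, 0, -0.15, 0], [1.9, 0, 0, -0.15, 0], [2.2, 0, 0, -0.15, 0], [2.6, 0, 0, -0.15, 0], [3.5, 0, 0, -0.15, 0], [3.5, 0, 0, -0.15, 0]]}}

```text
time: 18.2
tool_pos: [0.5246, 0.2482, 0.1805]
tcp_rot: [-0.996, 2.472, -0.349]
wrist_force: [-0.7, 0.1, -0.7]
width: 0.414
grip_force: 0.0
```

```bash
python3 - <<'E'
from lib import *
s,M=show();print(s['width']*85,s['grip_force'])
p,W=snap("scene"); cv2.imwrite("pics/c5.png",cv2.resize(p[160:290,190:350,::-1],None,fx=4.5,fy=4.5,interpolation=2))
E
```

```text
t 18.2 p [0.5246 0.2482 0.1805] q [ 0.598 -0.095  2.18  -0.526  0.722 -1.398] 
 [[-0.638 -0.59   0.495]
 [-0.704  0.707 -0.064]
 [-0.312 -0.389 -0.867]] tilt 29.9 az -7.4 F [-0.7  0.1 -0.7]
35.153646090484045 0.0
```

View pics/c5.png

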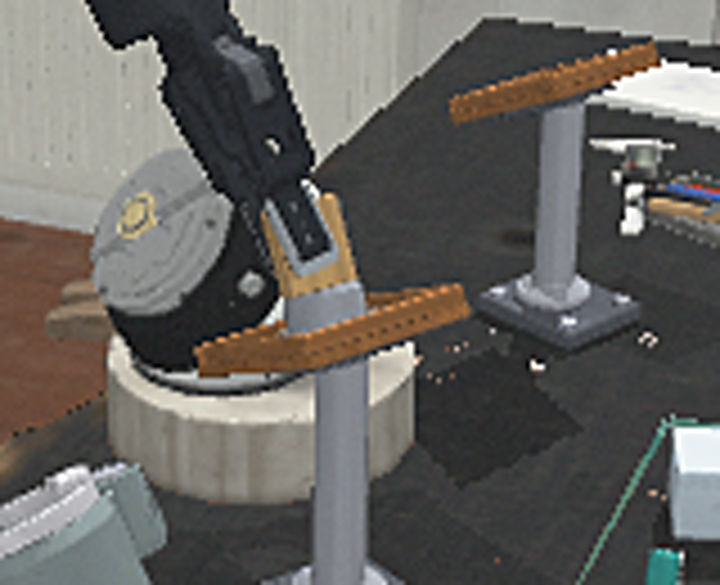

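The head stands square in the tray (about (325,300) in the crop) with the pads open around the block. I open further and retract along the tool axis.

{"api": "step_arm", "payload": {"motion": [[6, 0, 0, 0, 0], [6.5, 0, 0, 0, 0], [6.5, 0, 0, -1.5, 0], [6.5, 0, 0, -4, 0], [6.5, 0, 0, -7, 0], [6.5, 0, 0, -11, 0], [6.5, 0, 0, -11, 0], [6.5, 0, 0, -11, 0], [6.5, 0, 0, -11, 0]]}}

```text
time: 19.15
tool_pos: [0.4697, 0.255, 0.2749]
tcp_rot: [-0.997, 2.473, -0.349]
wrist_force: [0.5, 0.0, 0.2]
width: 0.763
grip_force: 0.0
```

```bash
python3 - <<'E'
from lib import *
show(); n=np.array([-.364,.203,.909]);n/=np.linalg.norm(n);y=np.cross(n,[1,0,0]);
x=np.array([np.cos(np.radians(-29.3)),np.sin(np.radians(-29.3)),0]);x-=n*(x@n);x/=np.linalg.norm(x);T=np.c_[x,np.cross(n,x),n];O=np.array([.542,.2447,.145])
for c in("scene","top"):
    p,W=snap(c);L=(W-O)@T;h=cv2.cvtColor(p,cv2.COLOR_RGB2HSV).astype(int)
    for a,b in((.02,.028),(.035,.06),(.062,.08),(.1,.3)):
        m=(abs(L[...,0])<.06)&(abs(L[...,1])<.06)&(L[...,2]>a)&(L[...,2]<b); 
        if m.sum()>3: print(c,a,m.sum(),np.percentile(L[m],[3,50,97],axis=0).round(3).tolist())
B=np.c_[SX,SY,AX];p,W=snap("scene");L=(W-S)@B;m=(abs(L[...,1]-.052)<.007)&(abs(L[...,0])<.006)&(abs(L[...,2])<.02);print("btn",np.median(L[m],0).round(4))
E
```

```text
t 19.15 p [0.4697 0.255  0.2749] q [ 0.688 -0.264  2.137 -0.464  0.949 -1.436] 
 [[-0.638 -0.591  0.494]
 [-0.704  0.707 -0.064]
 [-0.311 -0.389 -0.867]] tilt 29.9 az -7.4 F [0.5 0.  0.2]
scene 0.02 73 [[-0.008, -0.018, 0.02], [0.01, -0.009, 0.024], [0.016, 0.011, 0.028]]
scene 0.035 209 [[-0.01, -0.017, 0.036], [0.003, -0.003, 0.048], [0.008, 0.015, 0.059]]
scene 0.062 74 [[-0.01, -0.016, 0.062], [0.003, -0.003, 0.066], [0.009, 0.014, 0.07]]
scene 0.1 1132 [[-0.049, -0.059, 0.155], [0.02, -0.047, 0.207], [0.053, -0.017, 0.295]]
top 0.02 45 [[-0.042, -0.017, 0.021], [0.008, -0.001, 0.027], [0.042, 0.04, 0.028]]
top 0.035 31 [[-0.001, -0.016, 0.038], [0.003, -0.0, 0.05], [0.006, 0.015, 0.059]]
top 0.062 93 [[-0.013, -0.014, 0.066], [-0.004, 0.001, 0.07], [0.005, 0.016, 0.073]]
top 0.1 465 [[-0.048, -0.059, 0.165], [0.021, -0.043, 0.242], [0.051, -0.01, 0.298]]
btn [0.0039 0.0502 0.0033]
```

```bash
python3 -c "
from workcell import bot
print(bot.finish_job())"
```

```text
the job is handed in; nothing more can be done
None
```

The job is handed in: the last check showed the head standing square and centred in the right-hand tray, released, with the release button still down at about 19 s of the 54 allowed; I never planned a path near the graver or loupe but didn't re-measure them, and the verdict isn't shown to me.

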